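# Lay an amber jar on its side in the tilting cradle

## Robot

A 6-joint arm with a two-finger parallel gripper is mounted at the origin on the work surface. World frame = base frame: x ahead of the robot, y to its left, z up, the work surface at z = 0. Lengths are in m, angles in rad, forces in N, time in s.
With the tool pointing down it reaches from about 0.375 to 0.9 m from the base axis. Payload 3.1 kg.
Tool frame: the origin (TCP) lies midway between the tips of the shut fingers; the grasp point (between the pads) lies 19 mm behind it (manip.pinch_z is the distance from the TCP to the grasp point, in m); z points along the fingers, y is the line along which they close (so a half turn about z gives the same grasp; the last joint's range is limited). The gripper opens to 85 mm and grips with 20 to 120 N. Pads are 22 mm wide; open, the fingers measure 114 mm over their backs; the gripper's body (76 mm by 85 mm) begins 54 mm behind the grasp point. The pads swing forward as they close: fully open they stand 13 mm farther back than shut.
Start: joints at [-1.365, 0.527, 1.433, -0, 1.181, -0.178], TCP at [0.234, -0.579, 0.231] pointing down, gripper open.
Joint ranges: [-3.08, 3.08], [-0.75, 2.2], [0.22, 2.44], [-1.43, 4.57], [0, 2.65], [-2.85, 2.85]. Speed limits (rad/s): [2.79, 2.79, 3.14, 3.14, 3.14, 3.14].

## Interface

Orientations are given as a unit quaternion [x, y, z, w].
In Python, from station import manip, viewer, ticket gives the robot as it stands.
- The arm moves only by the shell command python3 -m creep 'ROWS' [FORCE]. ROWS is JSON, a list of rows, each an object with "slide": the shift along the tool's x, y, z in cm, a list of three; "angular": the turn, a rotation vector about the tool's x, y, z in rad, a list of three; "claw": the opening, from -1 (shut) to 1 (fully open). A call has 1 to 10 rows; each row shifts and turns the commanded pose from where the row before left it, along the tool's axes as they then stand; what a row does not reach is not made up. A row lasts 1/12 s, in which the tool goes at most 41.7 mm and 7.16 degrees, less where a joint would pass 70% of its speed; a pose out of reach is approached as far as the arm can. A call with a gripper value outside its range is refused whole. The fingers move at their own pace and stop on an object; FORCE is the grip in N (left out, the last holds). Time passes only in rows, so rows that do not move let the fingers close. It gives the time, the measured TCP pose, the force, the opening and the grip force at its end, in the units of the state.
- manip.sense(): the state, without advancing time (a new reading comes with each control period).
- viewer.snapshot(name): name is "side" or "top" or "wrist"; returns the picture (420x560x3 uint8, blue, green, red); there is no depth.
- viewer.calibration(name): a dict with "fov_y" (degrees; the focal length in pixels is half the picture's height over the tangent of half this angle, whatever the lens; pixels are square), "cx", "cy" (the principal point, pixels), "T" (4x4, takes a point from camera to world coordinates); the wrist camera has in their place "tool_from_camera" (4x4, takes a point from camera to tool coordinates, whose origin is the TCP and whose axes are the flange's). Camera axes: x right, y up, looking along -z (the intrinsics and any distortion apply to the point x, -y, -z); pixel columns grow to the right and rows downward; lengths in m; the calibration is good to about 2 mm. A picture is of the moment at which its call begins: read the wrist's pose just before it. calibration takes no time and is no camera call.
- ticket.sign_off(): hands the job in; it is judged then, once.
The state is a dict: "t": time; "q": joint angles; "qd": joint speeds; "tau": joint torques, N m; "tcp_pos": TCP position; "tool_rot": TCP orientation; "force": force on the tool from outside, world axes, zero at the start; "ft_torque": the same for the moment, N m; "finger_gap": opening from 0.0 (shut) to 1.0 (fully open); "gripper_force": force on a finger pad.
Only numpy, scipy, OpenCV 4.12 (cv2) and the standard library are available. Lean on these libraries where they do the work, as an engineer would, in place of code of your own. Each camera call takes 0.05 s, during which the arm holds its last target. There are 200 camera calls.

## Task

Swing the part-lowered cradle of the jar tilter fully upright, then slide the big amber jar along the grey deck, standing and without lifting it, until it sits home in the upright cradle. Then gently swing the cradle all the way down by its bar so that the jar lies on its side in it, and let go; do not knock the jar over or disturb the other vessels on the bench.

Things in the scene. Friction and masses are not known exactly. Their poses are not given: they have to be found in the camera images.
- tilter: Fixed jar tilter on the bench. Origin on the bench (z=0) under its hinge line; +x is the way the cradle swings down, +z up. Deck: grey plate 170 mm wide (y), top at z=20 mm, from x=-310 to 0 mm; a 60 mm wide slot in its last 115 mm takes the cradle's foot. Hinge blocks 34 mm high at y=+-74. Behind the hinge: plate 120 wide, 12 thick, to x=240.
- cradle (a joint): Cradle angle, rad: 0 = upright (back vertical, foot in the deck, hard stop), 1.571 = fully down (back level, hard stop); starts part-lowered with the foot raised, blocking the deck. Stiff damped hinge (1.1 N m friction, 0.3 N m s/rad): stays where it is left, empty or loaded; 5 to 10 N at the bar moves it. Swinging down, the foot lifts the jar and the V takes it.
- seat (a point): Where the centre of the jar's underside is when the jar is home against both wings: 56 mm from the hinge line on the deck side, at deck level when the cradle is upright. Moves with the cradle; z runs along the V (up when upright), x is the swing-down way when upright, y the hinge line.
- bar (a point): Middle of the cradle's level round steel bar: 12 mm thick, parallel to the hinge, 85 mm long between two 10 mm end posts, open for 49 mm between it and the back's top edge. It lies 215 mm up the cradle from the hinge line and 30 mm to the deck side: 235 mm above the bench when upright, 50 mm when fully down. Axes as for seat.
- jar: Wide amber glass jar with black screw cap and blank paper label, standing on the deck: body 86 mm diameter to 107 mm high, sloping shoulder, cap 66 mm diameter from 127 to 155 mm high; 0.3 to 0.6 kg, centre of mass about 75 mm up. Origin: centre of its underside; z along its axis to the cap.
- tall_bottle: Bystander: tall narrow amber bottle, 68 mm diameter, 180 mm high, standing on the bench; origin at the centre of its underside.
- tub: Bystander: white plastic tub, 92 mm diameter, 92 mm high; origin at the centre of its underside.
- mortar: Bystander: white ceramic bowl, 90 mm diameter, 55 mm high; origin at the centre of its underside.
- hinge (a point): Middle of the hinge line (along the tilter's y), 20 mm above the bench, at deck level. The cradle here: a V-shaped aluminium back 160 mm high (4 mm wings 56 mm wide, each 40 degrees from the back's plane, opening to the deck, apex through the hinge) and a foot tongue 50 mm wide, 106 mm long, 1 mm below the deck top when upright (the jar slides over it with no step).

How it is judged:
On the way, in this order (a step that is already met when the one before it is completed fails the run):
1. the cradle is upright (within 0.06 rad) (value of joint cradle below 0.06 rad), for 0.2 s.
2. the jar stands home in the upright cradle (its underside within 15 mm of the seat) (value of joint cradle below 0.08 rad and distance between jar and seat below 0.015 m and angle between jar's own z axis and vertical below 0.1 rad), for 0.2 s.
At the end, for the whole second after the job is handed in: The cradle is fully down (past 1.5 rad) and at rest, and the jar lies still on its side in its V, underside within 15 mm of the seat point and axis within 0.1 rad of the V's line (value of joint cradle above 1.5 rad and distance between jar and seat below 0.015 m and angle between the z axis of jar and the z axis of seat, either way round below 0.1 rad and angle between jar's own z axis and vertical above 1.4 rad and linear speed of jar below 0.02 m/s and velocity of joint cradle below 0.05 rad/s); the robot touches nothing.
It fails at once if the jar is knocked over (tilted more than 0.35 rad outside the cradle) (angle between jar's own z axis and vertical above 0.35 rad and distance between jar and seat above 0.04 m).
It fails at once if the jar is lifted off the deck (its underside more than 20 mm above it, outside the cradle) (z of jar in the frame of tilter above 0.04 m and distance between jar and seat above 0.04 m).
It fails at once if the cradle is slammed (swung down faster than 2.5 rad/s) (velocity of joint cradle above 2.5 rad/s).
It fails at once if the tall bottle, tub or mortar is moved more than 20 mm (distance of any of tall_bottle, tub, mortar from where it was at the start of the episode above 0.02 m).
It also fails if it takes over 70 s, if anything falls off the work surface, if the arm or the gripper's body presses on something with over 40 N, if the wrist force passes 120 N, or if a joint passes its speed limit or range.

## Working session

There is one attempt and no reset: what is moved stays moved. The work goes in short steps, Python scripts to look and compute and a shell command to move; the robot and the scene stay as the last step left them, time stands still between calls to the robot, and variables do not carry over. Pictures are saved under pics/ and viewed, at most 10 in all, crops included, and the job is handed in when it is done.

```bash
ls; mkdir -p pics; python3 - <<'E'
from station import manip, viewer
import cv2,numpy as np
s=manip.sense();print(s['t'],s['tcp_pos'],s['tool_rot'],s['force'],manip.pinch_z)
for n in('side','top'):
    im=viewer.snapshot(n);cv2.imwrite(f'pics/{n}0.png',im);print(n,viewer.calibration(n))
print(viewer.calibration('wrist'))
E
```

```text
pics
0.0 [ 0.23389445 -0.57879804  0.23032511] [ 9.81645568e-01  1.90711191e-01 -1.76983921e-05 -1.10481373e-03] [-0.54520724 -0.39458062 -0.52546015] 0.0187
side {'fov_y': 57.0203974942447, 'cx': 275.0298036406673, 'cy': 215.62860020842524, 'T': array([[-0.99874117,  0.0294009 , -0.04064068,  0.57765073],
       [-0.05012083, -0.61715871,  0.78524074,  0.6028787 ],
       [-0.00199496,  0.7862892 ,  0.61785541,  0.59527108],
       [ 0.        ,  0.        ,  0.        ,  1.        ]])}
top {'fov_y': 51.96317618582409, 'cx': 285.7758756240441, 'cy': 209.92356557966025, 'T': array([[-0.01778145,  0.99705321, -0.07462388,  0.54196012],
       [-0.99970116, -0.0189816 , -0.01540426,  0.03717754],
       [-0.01677534,  0.07432767,  0.99709277,  1.05025206],
       [ 0.        ,  0.        ,  0.        ,  1.        ]])}
{'fov_y': 69.54820133279618, 'cx': 283.4264189873639, 'cy': 205.9245946252175, 'tool_from_camera': array([[ 3.27561382e-04,  9.45622064e-01,  3.25267281e-01,
         8.46679581e-02],
       [ 9.99999635e-01, -5.31498041e-05, -8.52534673e-04,
        -7.02866896e-04],
       [-7.88887705e-04,  3.25267442e-01, -9.45621737e-01,
        -1.43208650e-01],
       [ 0.00000000e+00,  0.00000000e+00,  0.00000000e+00,
         1.00000000e+00]])}
```

View pics/top0.png

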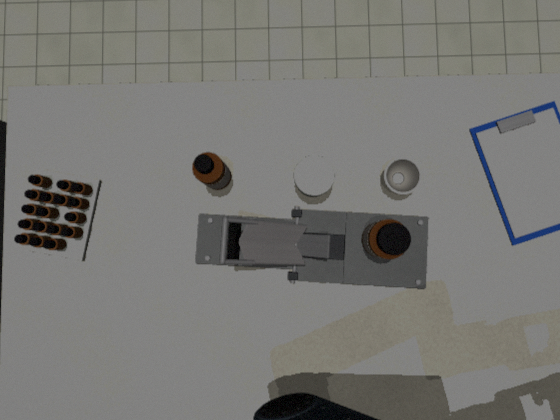

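View pics/side0.png

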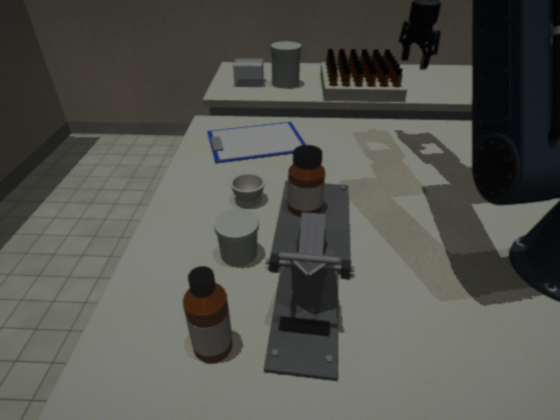

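The top view shows the deck running from about x=427 px to the hinge blocks at about (296,213) and (293,277). The jar cap is at (393,238). The bar is on the left at about x=224, so the cradle swings toward image left (+y world). The side view agrees, with the bystanders on the +x side. I'll enlarge a crop to get precise pixel positions.

```bash
cat > h.py <<'E'
import numpy as np,cv2
from station import manip,viewer
from scipy.spatial.transform import Rotation as R
def cam(n,s=None):
    c=viewer.calibration(n)
    if n=='wrist':
        T=np.eye(4);T[:3,:3]=R.from_quat(s['tool_rot']).as_matrix();T[:3,3]=s['tcp_pos'];T=T@c['tool_from_camera']
    else:T=c['T']
    return T,210/np.tan(np.radians(c['fov_y']/2)),c['cx'],c['cy']
def ray(n,u,v,z,s=None):
    T,f,cx,cy=cam(n,s);d=T[:3,:3]@np.array([(u-cx)/f,-(v-cy)/f,-1.]);o=T[:3,3]
    return o+d*(z-o[2])/d[2]
def proj(n,p,s=None):
    T,f,cx,cy=cam(n,s);q=T[:3,:3].T@(np.asarray(p)-T[:3,3]);return cx+f*q[0]/-q[2],cy-f*q[1]/-q[2]
E
python3 - <<'E'
from h import *
im=cv2.imread('pics/top0.png')
c=cv2.resize(im[195:300,185:440],None,fx=3.1,fy=3.1,interpolation=cv2.INTER_CUBIC)
c=cv2.convertScaleAbs(c,alpha=1.7)
cv2.imwrite('pics/top0c.png',c);print(c.shape)
for n,u,v,z in [('deckNE',427,216,.02),('deckSE',427,287,.02),('blkN',296,213,.034),('blkS',293,277,.034),('cap',393,238,.175)]:
    print(n,ray('top',u,v,z).round(4))
E
```

```text
(326, 790, 3)
deckNE [ 0.5981 -0.2831  0.02  ]
deckSE [ 0.4309 -0.276   0.02  ]
blkN [0.6103 0.0288 0.034 ]
blkS [0.4605 0.0388 0.034 ]
cap [ 0.5465 -0.1647  0.175 ]
```

View pics/top0c.png

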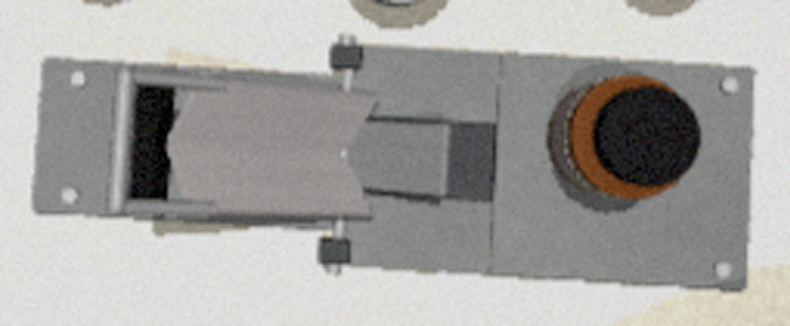

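The crop shows the deck corners, hinge blocks, bar (x≈121 in the crop) and cap (647,135) clearly. Next I'll fit the tilter pose, the cradle angle and the jar position.

```bash
cat >> h.py <<'E'
def t2w(p,P):
    c,s=np.cos(P[2]),np.sin(P[2]);p=np.atleast_2d(p);return np.c_[P[0]+c*p[:,0]-s*p[:,1],P[1]+s*p[:,0]+c*p[:,1],p[:,2]]
def bar(a):return np.array([-.03*np.cos(a)+.215*np.sin(a),0,.02+.215*np.cos(a)+.03*np.sin(a)])
E
python3 - <<'E'
from h import *
from scipy.optimize import least_squares,minimize_scalar
C=lambda u,v:(u/3.1+185-.33,v/3.1+195-.33)
pts=[((-.31,-.085,.02),(755,68)),((-.31,.085,.02),(745,290)),((.24,-.06,.012),(43,58)),((.24,.06,.012),(33,210)),((0,-.074,.034),(346,56)),((0,.074,.034),(335,250)),((-.115,-.085,.02),(498,53)),((-.115,.085,.02),(491,273))]
tp=np.array([p for p,_ in pts]);px=np.array([C(*q) for _,q in pts])
W=np.array([ray('top',u,v,p[2]) for p,(u,v) in zip(tp,px)])
r=least_squares(lambda P:(t2w(tp,P)-W)[:,:2].ravel(),[.53,.03,1.57]);P=r.x;print(P,r.fun.reshape(-1,2).round(4))
np.save('P.npy',P)
b=C(121,140)
f=lambda a:np.linalg.norm(np.array(proj('top',t2w(bar(a),P)[0]))-b)
m=minimize_scalar(f,bounds=(.2,1.4),method='bounded');a=m.x;print('a',a,m.fun,'bar',t2w(bar(a),P),proj('side',t2w(bar(a),P)[0]))
m=[t2w(bar(x),P)[0].round(4) for x in(0,1.571)];print(m)
j=ray('top',*C(647,135),.175);print('jar',j)
c,s=np.cos(P[2]),np.sin(P[2]);d=j[:2]-P[:2];print('jar in tilter',c*d[0]+s*d[1],-s*d[0]+c*d[1])
for q in [(0,.074,.034),(0,-.074,.034),(-.31,.085,.02)]: print(proj('side',t2w(q,P)[0]))
print('jarcap side',proj('side',j))
for n,u,v,z in [('bottle',205,163,.18),('tub',315,176,.092),('mortar',402,177,.055)]:
    w=ray('top',u,v,z);d=w[:2]-P[:2];print(n,w,'til',c*d[0]+s*d[1],-s*d[0]+c*d[1])
E
```

```text
[0.53724054 0.03105802 1.49152397] [[ 0.0008  0.0012]
 [-0.0001 -0.    ]
 [ 0.0008  0.0008]
 [-0.0009  0.0022]
 [ 0.0001 -0.003 ]
 [-0.0009 -0.0024]
 [ 0.0009 -0.0011]
 [-0.0006  0.0023]]
a 0.879055590366127 0.035231674443554156 bar [[0.54883727 0.17704118 0.18024804]] (np.float64(308.4351645101607), np.float64(257.8313850505212))
[array([0.5349, 0.0012, 0.235 ]), array([0.5543, 0.2454, 0.05  ])]
jar [ 0.54606166 -0.16549386  0.175     ]
jar in tilter -0.1952360945859478 -0.02435824194572043
(np.float64(345.57249926844236), np.float64(262.514832036152))
(np.float64(273.4665732762147), np.float64(256.04657755753317))
(np.float64(347.6161479423978), np.float64(184.74535453163574))
jarcap side (np.float64(306.8377371750079), np.float64(151.55240510668517))
bottle [0.70661649 0.21437252 0.18      ] til 0.19615159053306477 -0.15432748232070187
tub [ 0.68864649 -0.01485782  0.092     ] til -0.0337819043748804 -0.15456652529864875
mortar [ 0.68786613 -0.21832628  0.055     ] til -0.23667318849863847 -0.16990114608083906
```

Measurements so far:
- **Hinge:** (0.537, 0.031), yaw 1.4915.
- **Cradle:** about 0.88 rad, with the bar at (0.549, 0.177, 0.180).
- **Jar:** tilter frame (-0.195, -0.024).

I'll go above the bar and turn so the fingers straddle it.

```bash
python3 -m creep '[{"slide":[0,0,-3.5],"angular":[0,0,0],"claw":1},{"slide":[0,0,-3.5],"angular":[0,0,0],"claw":1},{"slide":[2.88,-2.9,0],"angular":[0,0,0],"claw":1},{"slide":[2.88,-2.9,0],"angular":[0,0,0],"claw":1},{"slide":[2.88,-2.9,0],"angular":[0,0,0],"claw":1},{"slide":[2.88,-2.9,0],"angular":[0,0,0],"claw":1},{"slide":[2.88,-2.9,0],"angular":[0,0,0],"claw":1},{"slide":[2.88,-2.9,0],"angular":[0,0,0],"claw":1},{"slide":[2.88,-2.9,0],"angular":[0,0,0],"claw":1},{"slide":[2.88,-2.9,0],"angular":[0,0,0],"claw":1}]' 30
python3 -m creep '[{"slide":[2.88,-2.9,0],"angular":[0,0,0],"claw":0},{"slide":[2.88,-2.9,0],"angular":[0,0,0],"claw":0},{"slide":[2.88,-2.9,0],"angular":[0,0,0],"claw":0},{"slide":[2.88,-2.9,0],"angular":[0,0,0],"claw":0},{"slide":[2.88,-2.9,0],"angular":[0,0,0],"claw":0},{"slide":[2.88,-2.9,0],"angular":[0,0,0],"claw":0},{"slide":[2.88,-2.9,0],"angular":[0,0,0],"claw":0},{"slide":[2.88,-2.9,0],"angular":[0,0,0],"claw":0},{"slide":[2.88,-2.9,0],"angular":[0,0,0],"claw":0},{"slide":[2.88,-2.9,0],"angular":[0,0,0],"claw":0}]'
python3 -m creep '[{"slide":[0,0,0],"angular":[0,0,-0.124],"claw":0},{"slide":[0,0,0],"angular":[0,0,-0.124],"claw":0},{"slide":[0,0,0],"angular":[0,0,-0.124],"claw":0},{"slide":[0,0,0],"angular":[0,0,-0.124],"claw":0},{"slide":[0,0,0],"angular":[0,0,-0.124],"claw":0},{"slide":[0,0,0],"angular":[0,0,-0.124],"claw":0},{"slide":[0,0,0],"angular":[0,0,-0.124],"claw":0},{"slide":[0,0,0],"angular":[0,0,-0.124],"claw":0},{"slide":[0,0,0],"angular":[0,0,-0.124],"claw":0},{"slide":[0,0,0],"angular":[0,0,-0.124],"claw":0}]'
python3 -m creep '[{"slide":[0,0,0],"angular":[0,0,-0.124],"claw":0},{"slide":[0,0,0],"angular":[0,0,-0.124],"claw":0},{"slide":[0,0,0],"angular":[0,0,-0.124],"claw":0},{"slide":[0,0,0],"angular":[0,0,-0.124],"claw":0},{"slide":[0,0,0],"angular":[0,0,-0.124],"claw":0},{"slide":[0,0,0],"angular":[0,0,-0.124],"claw":0},{"slide":[0,0,0],"angular":[0,0,-0.124],"claw":0},{"slide":[0,0,0],"angular":[0,0,-0.124],"claw":0},{"slide":[0,0,0],"angular":[0,0,-0.124],"claw":0},{"slide":[0,0,0],"angular":[0,0,-0.124],"claw":0}]'
cat >> h.py <<'E'
P=np.load('P.npy')
def tool(p_t,zoff=0.0):
    """remaining shift in tool axes (cm) to put TCP at tilter-frame point p_t"""
    s=manip.sense();M=R.from_quat(s['tool_rot']).as_matrix();w=t2w(p_t,P)[0]
    return (M.T@(w-s['tcp_pos'])*100).round(2)
def st():
    s=manip.sense();M=R.from_quat(s['tool_rot']).as_matrix();c,n=np.cos(P[2]),np.sin(P[2]);B=np.array([[c,n,0],[-n,c,0],[0,0,1]])
    p=B@(s['tcp_pos']-np.array([P[0],P[1],0]))
    print('t',round(s['t'],2),'tcp_til(mm)',(p*1e3).round(1),'axes_til',(B@M).round(3).tolist(),'F_til',(B@s['force']).round(1),'gap',round(s['finger_gap'],3),round(s['gripper_force'],1),'q',np.round(s['q'],2))
E
python3 -c "
from h import *
st();print(tool(bar(.88)))"
```

```text
t: 0.93
tcp_pos: [0.3609, -0.276, 0.3011]
tool_rot: [0.982, 0.19, -0.0, -0.0]
force: [1.4, 0.4, 0.2]
finger_gap: 0.998
gripper_force: 0.0
t: 1.77
tcp_pos: [0.5193, 0.1008, 0.301]
tool_rot: [0.982, 0.191, -0.0, 0.0]
force: [0.4, -0.5, 0.5]
finger_gap: 0.495
gripper_force: 0.0
t: 2.6
tcp_pos: [0.5189, 0.0987, 0.3009]
tool_rot: [0.686, 0.728, -0.0, -0.0]
force: [-0.8, -0.1, -0.1]
finger_gap: 0.501
gripper_force: 0.0
t: 3.43
tcp_pos: [0.5189, 0.0986, 0.3008]
tool_rot: [0.135, 0.991, -0.0, -0.001]
force: [-0.7, 0.7, -0.5]
finger_gap: 0.5
gripper_force: 0.0
t 3.43 tcp_til(mm) [ 65.9  23.7 300.8] axes_til [[0.191, 0.982, -0.0], [0.982, -0.191, 0.001], [0.001, -0.0, -1.0]] F_til [ 0.6  0.8 -0.5] gap 0.5 0.0 q [-0.02  0.32  1.58 -0.    1.24 -1.32]
[-0.79  8.38 12.07]
```

```bash
python3 -m creep '[{"slide":[0,0,0],"angular":[0,0,-0.096],"claw":0},{"slide":[0,0,0],"angular":[0,0,-0.096],"claw":0},{"slide":[-0.8,2.7,0],"angular":[0,0,0],"claw":0},{"slide":[-0.8,2.7,0],"angular":[0,0,0],"claw":0},{"slide":[-0.77,2.7,0],"angular":[0,0,0],"claw":0},{"slide":[0,0,2.5],"angular":[0,0,0],"claw":0},{"slide":[0,0,2.5],"angular":[0,0,0],"claw":0},{"slide":[0,0,0],"angular":[0,0,0],"claw":0},{"slide":[0,0,0],"angular":[0,0,0],"claw":0}]'
python3 - <<'E'
from h import *
st();print(tool(bar(.88)))
s=manip.sense();a=viewer.snapshot('wrist');b=viewer.snapshot('top')
print(proj('wrist',t2w(bar(.88),P)[0],s))
cv2.imwrite('pics/w1.png',np.hstack([cv2.resize(a,(400,300)),cv2.resize(b[150:330,150:390],(400,300))]))
E
```

```text
t: 4.18
tcp_pos: [0.5486, 0.1772, 0.2498]
tool_rot: [0.043, 0.999, -0.0, -0.002]
force: [-1.0, 0.8, 0.8]
finger_gap: 0.5
gripper_force: 0.0
t 4.18 tcp_til(mm) [146.6   0.3 249.8] axes_til [[0.006, 1.0, -0.001], [1.0, -0.006, 0.005], [0.005, -0.001, -1.0]] F_til [0.7 1.  0.8] gap 0.5 0.0 q [ 0.12  0.44  1.53 -0.    1.17 -1.37]
[-0.06  0.01  6.97]
(np.float64(282.4134332668271), np.float64(219.45765811989673))
```

View pics/w1.png

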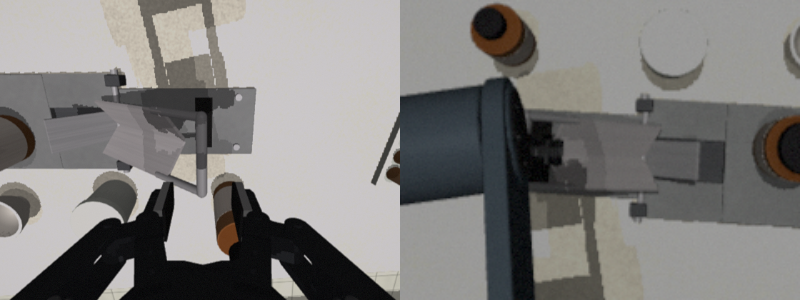

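The wrist image (left) shows the bar at column 203 of the half-size picture, which is about 284 px at full size against 282 predicted. It is centred between the fingers, so I'll descend and grip.

```bash
python3 -m creep '[{"slide":[0,0,2.2],"angular":[0,0,0],"claw":0},{"slide":[0,0,2.2],"angular":[0,0,0],"claw":0},{"slide":[0,0,2.2],"angular":[0,0,0],"claw":0},{"slide":[0,0,2.0],"angular":[0,0,0],"claw":0},{"slide":[0,0,0],"angular":[0,0,0],"claw":-1},{"slide":[0,0,0],"angular":[0,0,0],"claw":-1},{"slide":[0,0,0],"angular":[0,0,0],"claw":-1},{"slide":[0,0,0],"angular":[0,0,0],"claw":-1},{"slide":[0,0,0],"angular":[0,0,0],"claw":-1},{"slide":[0,0,0],"angular":[0,0,0],"claw":-1}]' 30
python3 - <<'E'
from h import *
st()
b0=bar(.88)
o=np.array([0,0,0])
prev=b0
for a in np.linspace(.88,0,17)[1:]:
    b=bar(a);print(round(a,3),((b-prev)[[0,2]]*100).round(2),end=' ');prev=b
E
```

```text
t: 5.12
tcp_pos: [0.5508, 0.1763, 0.1667]
tool_rot: [0.043, 0.999, -0.001, 0.001]
force: [0.1, -5.1, -1.0]
finger_gap: 0.126
gripper_force: 29.5
t 5.12 tcp_til(mm) [145.9  -2.  166.7] axes_til [[0.006, 1.0, -0.001], [1.0, -0.006, -0.003], [-0.003, -0.001, -1.0]] F_til [-5.  -0.5 -1. ] gap 0.126 29.5 q [ 0.12  0.55  1.62 -0.    0.98 -1.37]
0.825 [-0.9   0.78] 0.77 [-0.94  0.73] 0.715 [-0.98  0.68] 0.66 [-1.02  0.62] 0.605 [-1.05  0.57] 0.55 [-1.08  0.51] 0.495 [-1.11  0.45] 0.44 [-1.13  0.39] 0.385 [-1.15  0.32] 0.33 [-1.17  0.26] 0.275 [-1.18  0.19] 0.22 [-1.19  0.13] 0.165 [-1.19  0.06] 0.11 [-1.19 -0.  ] 0.055 [-1.19 -0.07] 0.0 [-1.19 -0.13]
```

```bash
python3 -m creep '[{"slide":[0,-0.9,-0.78],"angular":[0,0,0],"claw":-1},{"slide":[0,-0.94,-0.73],"angular":[0,0,0],"claw":-1},{"slide":[0,-0.98,-0.68],"angular":[0,0,0],"claw":-1},{"slide":[0,-1.02,-0.62],"angular":[0,0,0],"claw":-1},{"slide":[0,-1.05,-0.57],"angular":[0,0,0],"claw":-1},{"slide":[0,-1.08,-0.51],"angular":[0,0,0],"claw":-1},{"slide":[0,-1.11,-0.45],"angular":[0,0,0],"claw":-1},{"slide":[0,-1.13,-0.39],"angular":[0,0,0],"claw":-1}]'
python3 -c "
from h import *
st()"
```

```text
t: 5.78
tcp_pos: [0.5444, 0.0976, 0.2157]
tool_rot: [0.044, 0.999, 0.003, 0.003]
force: [2.6, 7.1, 0.9]
finger_gap: 0.124
gripper_force: 29.5
t 5.78 tcp_til(mm) [ 66.9  -1.9 215.7] axes_til [[0.008, 1.0, 0.007], [1.0, -0.008, -0.006], [-0.005, 0.007, -1.0]] F_til [ 7.2 -2.   0.9] gap 0.124 29.5 q [-0.03  0.45  1.64  0.01  1.05 -1.52]
```

```bash
python3 -m creep '[{"slide":[0,-1.15,-0.32],"angular":[0,0,0],"claw":-1},{"slide":[0,-1.17,-0.26],"angular":[0,0,0],"claw":-1},{"slide":[0,-1.18,-0.19],"angular":[0,0,0],"claw":-1},{"slide":[0,-1.19,-0.13],"angular":[0,0,0],"claw":-1},{"slide":[0,-1.19,-0.06],"angular":[0,0,0],"claw":-1},{"slide":[0,-1.19,0],"angular":[0,0,0],"claw":-1},{"slide":[0,-1.19,0.07],"angular":[0,0,0],"claw":-1},{"slide":[0,-1.0,0.1],"angular":[0,0,0],"claw":-1},{"slide":[0,-0.3,0],"angular":[0,0,0],"claw":-1},{"slide":[0,0,0],"angular":[0,0,0],"claw":-1}]'
python3 -c "
from h import *
st()"
```

```text
t: 6.62
tcp_pos: [0.5366, -0.0001, 0.2239]
tool_rot: [0.044, 0.999, 0.001, 0.004]
force: [2.9, 2.1, 7.6]
finger_gap: 0.125
gripper_force: 31.6
t 6.62 tcp_til(mm) [-31.1  -1.8 223.9] axes_til [[0.009, 1.0, 0.002], [1.0, -0.009, -0.007], [-0.007, 0.002, -1.0]] F_til [ 2.3 -2.7  7.6] gap 0.125 31.6 q [-0.21  0.42  1.67  0.    1.05 -1.69]
```

```bash
python3 -m creep '[{"slide":[0,-0.3,0],"angular":[0,0,0],"claw":-1},{"slide":[0,-0.3,0],"angular":[0,0,0],"claw":-1},{"slide":[0,0,0],"angular":[0,0,0],"claw":-1},{"slide":[0,0,0],"angular":[0,0,0],"claw":-1},{"slide":[0,0,0],"angular":[0,0,0],"claw":-1}]'
python3 -c "
from h import *
st()"
```

```text
t: 7.03
tcp_pos: [0.5365, -0.001, 0.2239]
tool_rot: [0.044, 0.999, 0.005, 0.004]
force: [3.9, 15.0, 7.2]
finger_gap: 0.127
gripper_force: 31.7
t 7.03 tcp_til(mm) [-32.   -1.8 223.9] axes_til [[0.009, 1.0, 0.01], [1.0, -0.009, -0.008], [-0.007, 0.01, -1.0]] F_til [15.2 -2.7  7.2] gap 0.127 31.7 q [-0.22  0.42  1.67  0.01  1.05 -1.71]
```

The force rose to 15 N with no motion, so the cradle is at its upright stop. I'll release, rise, go behind the jar and turn.

```bash
python3 -m creep '[{"slide":[0,0.3,0],"angular":[0,0,0],"claw":0},{"slide":[0,0,0],"angular":[0,0,0],"claw":0},{"slide":[0,0,0],"angular":[0,0,0],"claw":0},{"slide":[0,0,0],"angular":[0,0,0],"claw":0},{"slide":[0,0,-2.5],"angular":[0,0,0],"claw":0},{"slide":[0,0,-2.5],"angular":[0,0,0],"claw":0},{"slide":[0,0,-2.5],"angular":[0,0,0],"claw":0},{"slide":[0,0,-2.5],"angular":[0,0,0],"claw":0}]'
python3 -m creep '[{"slide":[-0.28,-3.7,0],"angular":[0,0,0],"claw":0},{"slide":[-0.28,-3.7,0],"angular":[0,0,0],"claw":0},{"slide":[-0.28,-3.7,0],"angular":[0,0,0],"claw":0},{"slide":[-0.28,-3.7,0],"angular":[0,0,0],"claw":0},{"slide":[-0.28,-3.7,0],"angular":[0,0,0],"claw":0},{"slide":[-0.28,-3.7,0],"angular":[0,0,0],"claw":0},{"slide":[-0.28,-3.7,0],"angular":[0,0,0],"claw":0},{"slide":[-0.28,-3.7,0],"angular":[0,0,0],"claw":0},{"slide":[0,0,0],"angular":[0,0,0.12],"claw":0},{"slide":[0,0,0],"angular":[0,0,0.12],"claw":0}]'
python3 -m creep '[{"slide":[0,0,0],"angular":[0,0,0.12],"claw":0},{"slide":[0,0,0],"angular":[0,0,0.12],"claw":0},{"slide":[0,0,0],"angular":[0,0,0.12],"claw":0},{"slide":[0,0,0],"angular":[0,0,0.12],"claw":0},{"slide":[0,0,0],"angular":[0,0,0.12],"claw":0},{"slide":[0,0,0],"angular":[0,0,0.12],"claw":0},{"slide":[0,0,0],"angular":[0,0,0.12],"claw":0},{"slide":[0,0,0],"angular":[0,0,0.12],"claw":0},{"slide":[0,0,0],"angular":[0,0,0.12],"claw":0},{"slide":[0,0,0],"angular":[0,0,0.12],"claw":0}]'
python3 -m creep '[{"slide":[0,0,0],"angular":[0,0,0.12],"claw":0},{"slide":[0,0,0],"angular":[0,0.12,0],"claw":0},{"slide":[0,0,0],"angular":[0,0.12,0],"claw":0},{"slide":[0,0,0],"angular":[0,0.12,0],"claw":0},{"slide":[0,0,0],"angular":[0,0.12,0],"claw":0},{"slide":[0,0,0],"angular":[0,0.12,0],"claw":0},{"slide":[0,0,0],"angular":[0,0.12,0],"claw":0},{"slide":[0,0,0],"angular":[0,0,0],"claw":0},{"slide":[0,0,0],"angular":[0,0,0],"claw":0}]'
python3 - <<'E'
from h import *
st();print(tool((-.33,-.024,.055)),tool((-.28,-.024,.055)))
s=manip.sense();a=viewer.snapshot('wrist');b=viewer.snapshot('top')
for q in[(-.195,-.024,.175),(-.03,0,.235)]:print(proj('wrist',t2w(q,P)[0],s),proj('top',t2w(q,P)[0]))
cv2.imwrite('pics/w2.png',np.hstack([cv2.resize(a,(400,300)),cv2.resize(b[150:330,220:460],(400,300))]))
E
```

```text
t: 7.7
tcp_pos: [0.5337, -0.0034, 0.3213]
tool_rot: [0.043, 0.999, -0.0, -0.001]
force: [0.2, -0.6, 0.7]
finger_gap: 0.5
gripper_force: 0.0
t: 8.53
tcp_pos: [0.5301, -0.3029, 0.3197]
tool_rot: [0.167, 0.986, 0.0, -0.001]
force: [0.1, 0.3, 0.2]
finger_gap: 0.505
gripper_force: 0.0
t: 9.37
tcp_pos: [0.5305, -0.3, 0.3201]
tool_rot: [0.693, 0.72, -0.0, -0.001]
force: [0.3, -0.3, 0.4]
finger_gap: 0.498
gripper_force: 0.0
t: 10.12
tcp_pos: [0.5303, -0.3009, 0.3184]
tool_rot: [0.687, 0.635, 0.258, -0.241]
force: [-0.1, 0.6, -0.5]
finger_gap: 0.504
gripper_force: 0.0
t 10.12 tcp_til(mm) [-331.5  -19.4  318.4] axes_til [[0.751, 0.002, 0.66], [-0.001, -1.0, 0.004], [0.66, -0.003, -0.751]] F_til [ 0.6  0.1 -0.5] gap 0.504 0.0 q [-0.92  0.64  1.16  0.48  1.88 -0.82]
[-17.27   0.55  19.89] [-13.51   0.56  23.19]
(np.float64(287.6864985943178), np.float64(172.7825259434726)) (np.float64(393.2546766091571), np.float64(238.3887086023519))
(np.float64(267.2607660521451), np.float64(23.468513058427504)) (np.float64(312.21945278109814), np.float64(245.4809822662652))
```

View pics/w2.png

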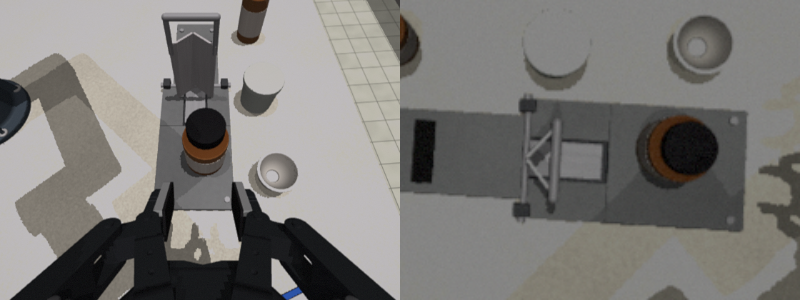

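The wrist view shows the upright cradle and the jar cap at full-size px (288,~170), as predicted. The top view shows the cradle upright too. I'll descend behind the jar.

```bash
python3 -m creep '[{"slide":[-2.16,0.07,2.49],"angular":[0,0,0],"claw":0},{"slide":[-2.16,0.07,2.49],"angular":[0,0,0],"claw":0},{"slide":[-2.16,0.07,2.49],"angular":[0,0,0],"claw":0},{"slide":[-2.16,0.07,2.49],"angular":[0,0,0],"claw":0},{"slide":[-2.16,0.07,2.49],"angular":[0,0,0],"claw":0},{"slide":[-2.16,0.07,2.49],"angular":[0,0,0],"claw":0},{"slide":[-2.16,0.07,2.49],"angular":[0,0,0],"claw":0},{"slide":[-2.16,0.07,2.49],"angular":[0,0,0],"claw":0},{"slide":[0,0,0],"angular":[0,0,0],"claw":0}]'
python3 - <<'E'
from h import *
st();print(tool((-.245,-.024,.055)),tool((-.10,0,.055)))
E
```

```text
t: 10.97
tcp_pos: [0.5352, -0.295, 0.0525]
tool_rot: [0.686, 0.636, 0.257, -0.243]
force: [-0.8, 1.3, -1.1]
finger_gap: 0.5
gripper_force: 0.0
t 10.97 tcp_til(mm) [-325.2  -23.8   52.5] axes_til [[0.749, 0.007, 0.662], [0.001, -1.0, 0.01], [0.662, -0.007, -0.749]] F_til [ 1.2  0.9 -1.1] gap 0.5 0.0 q [-0.91  0.96  1.31  0.46  1.47 -1.02]
[6.18 0.07 5.12] [17.05 -2.22 14.75]
```

```bash
python3 -m creep '[{"slide":[1.5,0,1.32],"angular":[0,0,0],"claw":0},{"slide":[1.5,0,1.32],"angular":[0,0,0],"claw":0},{"slide":[1.5,0,1.32],"angular":[0,0,0],"claw":0},{"slide":[0.75,0,0.66],"angular":[0,0,0],"claw":0},{"slide":[0.75,0,0.66],"angular":[0,0,0],"claw":0},{"slide":[0.75,-0.15,0.66],"angular":[0,0,0],"claw":0},{"slide":[0.75,-0.15,0.66],"angular":[0,0,0],"claw":0},{"slide":[0.75,-0.15,0.66],"angular":[0,0,0],"claw":0}]'
python3 - <<'E'
from h import *
st();print(tool((-.10,0,.055)))
s=manip.sense();a=viewer.snapshot('wrist');b=viewer.snapshot('side')
for q in[(-.195,-.024,.175)]:print(proj('wrist',t2w(q,P)[0],s))
cv2.imwrite('pics/w3.png',np.hstack([cv2.resize(a,(400,300)),cv2.resize(b[100:340,200:440],(300,300))]))
E
```

```text
t: 11.63
tcp_pos: [0.5417, -0.1895, 0.0575]
tool_rot: [0.687, 0.637, 0.258, -0.237]
force: [0.4, -3.2, 1.3]
finger_gap: 0.499
gripper_force: 1.8
t 11.63 tcp_til(mm) [-219.5  -21.9   57.5] axes_til [[0.754, 0.003, 0.657], [0.004, -1.0, -0.0], [0.657, 0.003, -0.754]] F_til [-3.1 -0.7  1.3] gap 0.499 1.8 q [-0.8   0.89  1.5   0.53  1.32 -1.02]
[ 8.85 -2.16  8.04]
(np.float64(294.13637988765254), np.float64(47.657991112337555))
```

View pics/w3.png

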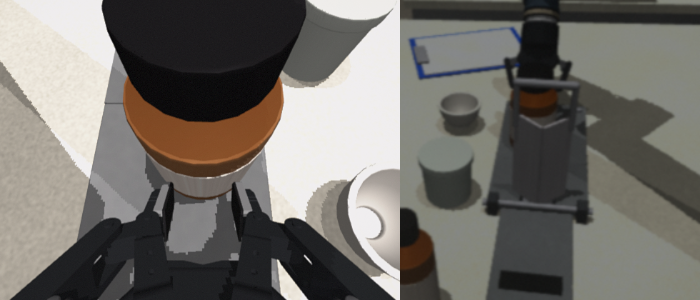

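The wrist view shows both fingertips bearing on the jar's base near (165,190) and (240,190) at about 3 N, with the jar upright. I'll push on, steering toward the centre line.

```bash
python3 -m creep '[{"slide":[0.75,-0.25,0.66],"angular":[0,0,0],"claw":0},{"slide":[0.75,-0.25,0.66],"angular":[0,0,0],"claw":0},{"slide":[0.75,-0.25,0.66],"angular":[0,0,0],"claw":0},{"slide":[0.75,-0.25,0.66],"angular":[0,0,0],"claw":0},{"slide":[0.75,-0.25,0.66],"angular":[0,0,0],"claw":0},{"slide":[0.75,-0.25,0.66],"angular":[0,0,0],"claw":0},{"slide":[0.75,-0.25,0.66],"angular":[0,0,0],"claw":0},{"slide":[0.75,-0.2,0.66],"angular":[0,0,0],"claw":0}]'
python3 - <<'E'
from h import *
st()
s=manip.sense();a=viewer.snapshot('wrist')
g=a.max(2)
m=(a.max(2)<40)&(np.arange(420)[:,None]<250);
cv2.imwrite('pics/w4.png',a)
hsv=cv2.cvtColor(a,cv2.COLOR_BGR2HSV);o=((hsv[...,0]<18)&(hsv[...,1]>120)&(hsv[...,2]>60)&(np.arange(420)[:,None]<300)).astype(np.uint8)
n,l,stt,cc=cv2.connectedComponentsWithStats(o);i=1+stt[1:,4].argmax();print('amber bbox',stt[i])
E
```

```text
t: 12.4
tcp_pos: [0.5269, -0.1062, 0.0565]
tool_rot: [0.686, 0.636, 0.258, -0.24]
force: [0.1, -2.3, 0.6]
finger_gap: 0.5
gripper_force: 1.2
t 12.4 tcp_til(mm) [-137.7   -0.5   56.5] axes_til [[0.752, 0.004, 0.66], [0.003, -1.0, 0.003], [0.66, -0.0, -0.752]] F_til [-2.3 -0.3  0.6] gap 0.5 1.2 q [-0.72  0.85  1.65  0.6   1.2  -1.03]
amber bbox [  172   104   225   142 16189]
```

```bash
python3 -m creep '[{"slide":[0.75,0,0.66],"angular":[0,0,0],"claw":0},{"slide":[0.75,0,0.66],"angular":[0,0,0],"claw":0},{"slide":[0.75,0,0.66],"angular":[0,0,0],"claw":0},{"slide":[0,0,0],"angular":[0,0,0],"claw":0}]'
python3 -c "
from h import *
st()"
python3 -m creep '[{"slide":[0.38,0,0.33],"angular":[0,0,0],"claw":0},{"slide":[0.38,0,0.33],"angular":[0,0,0],"claw":0},{"slide":[0,0,0],"angular":[0,0,0],"claw":0}]'
python3 -c "
from h import *
st()"
```

```text
t: 12.78
tcp_pos: [0.5287, -0.0746, 0.0567]
tool_rot: [0.685, 0.637, 0.258, -0.241]
force: [0.7, -0.1, -1.3]
finger_gap: 0.5
gripper_force: 0.4
t 12.78 tcp_til(mm) [-1.06e+02  1.00e-01  5.67e+01] axes_til [[0.75, 0.006, 0.661], [0.003, -1.0, 0.006], [0.661, -0.002, -0.75]] F_til [-0.  -0.7 -1.3] gap 0.5 0.4 q [-0.68  0.84  1.69  0.63  1.16 -1.03]
t: 13.03
tcp_pos: [0.5306, -0.0691, 0.0562]
tool_rot: [0.686, 0.638, 0.257, -0.238]
force: [-2.9, -8.0, 0.7]
finger_gap: 0.501
gripper_force: 3.8
t 13.03 tcp_til(mm) [-100.4   -1.3   56.2] axes_til [[0.755, 0.005, 0.656], [0.005, -1.0, 0.002], [0.656, 0.002, -0.755]] F_til [-8.2  2.3  0.7] gap 0.501 3.8 q [-0.66  0.84  1.69  0.64  1.15 -1.02]
```

```bash
python3 -m creep '[{"slide":[0.3,0,0.26],"angular":[0,0,0],"claw":0},{"slide":[0,0,0],"angular":[0,0,0],"claw":0},{"slide":[0,0,0],"angular":[0,0,0],"claw":0},{"slide":[0,0,0],"angular":[0,0,0],"claw":0}]'
python3 - <<'E'
from h import *
st()
s=manip.sense();a=viewer.snapshot('wrist');b=viewer.snapshot('top');c=viewer.snapshot('side')
print('seat cap pred',proj('wrist',t2w((-.056,0,.175),P)[0],s),proj('top',t2w((-.056,0,.175),P)[0]),'bar top',proj('top',t2w(bar(0),P)[0]))
cv2.imwrite('pics/w5.png',np.hstack([cv2.resize(a,(400,300)),cv2.resize(b[190:310,220:380],(400,300))]))
E
```

```text
t: 13.37
tcp_pos: [0.531, -0.0685, 0.056]
tool_rot: [0.687, 0.638, 0.256, -0.236]
force: [-5.6, -15.0, 4.8]
finger_gap: 0.5
gripper_force: 8.9
t 13.37 tcp_til(mm) [-99.7  -1.6  56. ] axes_til [[0.758, 0.005, 0.652], [0.006, -1.0, 0.001], [0.652, 0.003, -0.758]] F_til [-15.4   4.4   4.8] gap 0.5 8.9 q [-0.66  0.84  1.69  0.64  1.14 -1.02]
seat cap pred (np.float64(277.64264538035326), np.float64(-19.241262940065127)) (np.float64(323.7539917339714), np.float64(246.0397904816492)) bar top (np.float64(312.21945278109814), np.float64(245.4809822662652))
```

View pics/w5.png

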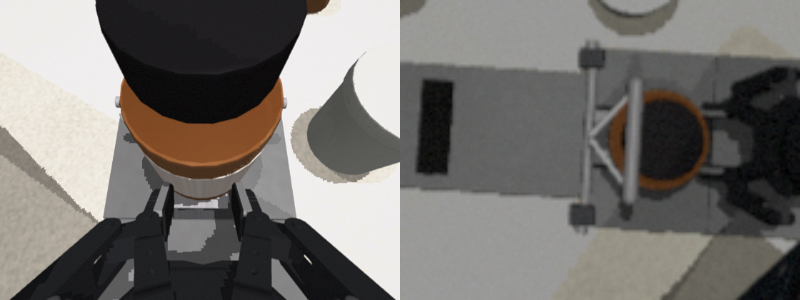

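The top view shows the cap centred about 1–2 mm from the predicted seat. The force is 15 N with no motion, so the jar is home and upright. I'll withdraw, rise and restore the downward tool.

```bash
python3 -m creep '[{"slide":[-0.75,0,-0.66],"angular":[0,0,0],"claw":0},{"slide":[-1.5,0,-1.32],"angular":[0,0,0],"claw":0},{"slide":[-2.2,0,-2],"angular":[0,0,0],"claw":0},{"slide":[-2.2,0,-2],"angular":[0,0,0],"claw":0},{"slide":[2.3,0,-2.64],"angular":[0,0,0],"claw":0},{"slide":[2.3,0,-2.64],"angular":[0,0,0],"claw":0},{"slide":[2.3,0,-2.64],"angular":[0,0,0],"claw":0},{"slide":[2.3,0,-2.64],"angular":[0,0,0],"claw":0},{"slide":[2.3,0,-2.64],"angular":[0,0,0],"claw":0},{"slide":[2.3,0,-2.64],"angular":[0,0,0],"claw":0}]'
python3 -m creep '[{"slide":[2.3,0,-2.64],"angular":[0,0,0],"claw":0},{"slide":[2.3,0,-2.64],"angular":[0,0,0],"claw":0},{"slide":[0,0,0],"angular":[0,-0.12,0],"claw":0},{"slide":[0,0,0],"angular":[0,-0.12,0],"claw":0},{"slide":[0,0,0],"angular":[0,-0.12,0],"claw":0},{"slide":[0,0,0],"angular":[0,-0.12,0],"claw":0},{"slide":[0,0,0],"angular":[0,-0.12,0],"claw":0},{"slide":[0,0,0],"angular":[0,-0.12,0],"claw":0},{"slide":[0,0,0],"angular":[0,0,-0.12],"claw":0},{"slide":[0,0,0],"angular":[0,0,-0.12],"claw":0}]'
python3 -m creep '[{"slide":[0,0,0],"angular":[0,0,-0.12],"claw":0},{"slide":[0,0,0],"angular":[0,0,-0.12],"claw":0},{"slide":[0,0,0],"angular":[0,0,-0.12],"claw":0},{"slide":[0,0,0],"angular":[0,0,-0.12],"claw":0},{"slide":[0,0,0],"angular":[0,0,-0.12],"claw":0},{"slide":[0,0,0],"angular":[0,0,-0.12],"claw":0},{"slide":[0,0,0],"angular":[0,0,-0.12],"claw":0},{"slide":[0,0,0],"angular":[0,0,-0.12],"claw":0},{"slide":[0,0,0],"angular":[0,0,-0.12],"claw":0},{"slide":[0,0,0],"angular":[0,0,-0.12],"claw":0}]'
python3 -m creep '[{"slide":[0,0,0],"angular":[0,0,-0.12],"claw":0},{"slide":[0,0,0],"angular":[0,0,0],"claw":0}]'
python3 - <<'E'
from h import *
st();b=bar(0);b[0]=-.032;print(tool(b+[0,0,.06]))
E
```

```text
t: 14.35
tcp_pos: [0.5233, -0.1526, 0.2693]
tool_rot: [0.686, 0.636, 0.258, -0.241]
force: [0.6, -0.7, 0.5]
finger_gap: 0.5
gripper_force: 0.0
t: 15.18
tcp_pos: [0.5232, -0.1508, 0.3378]
tool_rot: [0.643, 0.766, 0.0, -0.001]
force: [0.2, -0.2, 0.2]
finger_gap: 0.499
gripper_force: 0.0
t: 16.02
tcp_pos: [0.5231, -0.1528, 0.3372]
tool_rot: [0.1, 0.995, 0.001, -0.001]
force: [0.7, -0.6, 0.4]
finger_gap: 0.504
gripper_force: 0.0
t: 16.18
tcp_pos: [0.5231, -0.1529, 0.3372]
tool_rot: [0.042, 0.999, 0.001, -0.001]
force: [0.6, 0.8, -0.5]
finger_gap: 0.496
gripper_force: 0.0
t 16.18 tcp_til(mm) [-184.5   -0.5  337.2] axes_til [[0.005, 1.0, 0.002], [1.0, -0.005, 0.002], [0.002, 0.002, -1.0]] F_til [ 0.8 -0.5 -0.5] gap 0.496 0.0 q [-0.49  0.31  1.49  0.    1.34 -1.98]
[ 0.11 15.25  4.24]
```

```bash
python3 -m creep '[{"slide":[0,3.05,0],"angular":[0,0,0],"claw":0},{"slide":[0,3.05,0],"angular":[0,0,0],"claw":0},{"slide":[0,3.05,0],"angular":[0,0,0],"claw":0},{"slide":[0,3.05,0],"angular":[0,0,0],"claw":0},{"slide":[0,3.05,0],"angular":[0,0,0],"claw":0},{"slide":[0,0,2.5],"angular":[0,0,0],"claw":0},{"slide":[0,0,0],"angular":[0,0,0],"claw":0}]'
python3 -m creep '[{"slide":[0,0,2.3],"angular":[0,0,0],"claw":0},{"slide":[0,0,2.3],"angular":[0,0,0],"claw":0},{"slide":[0,0,2.3],"angular":[0,0,0],"claw":0},{"slide":[0,0,2.1],"angular":[0,0,0],"claw":0},{"slide":[0,0,0],"angular":[0,0,0],"claw":-1},{"slide":[0,0,0],"angular":[0,0,0],"claw":-1},{"slide":[0,0,0],"angular":[0,0,0],"claw":-1},{"slide":[0,0,0],"angular":[0,0,0],"claw":-1},{"slide":[0,0,0],"angular":[0,0,0],"claw":-1},{"slide":[0,0,0],"angular":[0,0,0],"claw":-1}]' 30
python3 - <<'E'
from h import *
st();prev=bar(0)
for a in np.linspace(0,1.575,36)[1:]:
    b=bar(a);print(round(a,3),((b-prev)[[0,2]]*100).round(2),end=' ');prev=b
E
```

```text
t: 16.77
tcp_pos: [0.534, 0.0007, 0.3094]
tool_rot: [0.043, 0.999, 0.001, -0.004]
force: [-0.7, 0.5, -1.0]
finger_gap: 0.498
gripper_force: 0.0
t: 17.6
tcp_pos: [0.537, -0.001, 0.2232]
tool_rot: [0.043, 0.999, 0.001, 0.0]
force: [0.9, 5.6, -5.2]
finger_gap: 0.128
gripper_force: 29.3
t 17.6 tcp_til(mm) [-32.   -2.3 223.2] axes_til [[0.007, 1.0, 0.001], [1.0, -0.007, -0.001], [-0.001, 0.001, -1.0]] F_til [ 5.7 -0.4 -5.2] gap 0.128 29.3 q [-0.21  0.42  1.66  0.    1.06 -1.7 ]
0.045 [0.97 0.11] 0.09 [0.97 0.07] 0.135 [0.98 0.03] 0.18 [ 0.98 -0.02] 0.225 [ 0.97 -0.06] 0.27 [ 0.97 -0.11] 0.315 [ 0.97 -0.15] 0.36 [ 0.96 -0.19] 0.405 [ 0.95 -0.24] 0.45 [ 0.94 -0.28] 0.495 [ 0.92 -0.32] 0.54 [ 0.91 -0.36] 0.585 [ 0.89 -0.4 ] 0.63 [ 0.87 -0.44] 0.675 [ 0.85 -0.48] 0.72 [ 0.83 -0.52] 0.765 [ 0.8  -0.55] 0.81 [ 0.78 -0.59] 0.855 [ 0.75 -0.62] 0.9 [ 0.72 -0.66] 0.945 [ 0.69 -0.69] 0.99 [ 0.66 -0.72] 1.035 [ 0.63 -0.75] 1.08 [ 0.59 -0.78] 1.125 [ 0.56 -0.8 ] 1.17 [ 0.52 -0.83] 1.215 [ 0.48 -0.85] 1.26 [ 0.44 -0.87] 1.305 [ 0.4  -0.89] 1.35 [ 0.36 -0.91] 1.395 [ 0.32 -0.92] 1.44 [ 0.28 -0.94] 1.485 [ 0.24 -0.95] 1.53 [ 0.2  -0.96] 1.575 [ 0.15 -0.96]
```

```bash
python3 -m creep '[{"slide":[0,0.48,-0.05],"angular":[0,0,0],"claw":-1},{"slide":[0,0.48,-0.05],"angular":[0,0,0],"claw":-1},{"slide":[0,0.97,-0.07],"angular":[0,0,0],"claw":-1},{"slide":[0,0.98,-0.03],"angular":[0,0,0],"claw":-1},{"slide":[0,0.98,0.02],"angular":[0,0,0],"claw":-1},{"slide":[0,0.97,0.06],"angular":[0,0,0],"claw":-1},{"slide":[0,0.97,0.11],"angular":[0,0,0],"claw":-1},{"slide":[0,0.97,0.15],"angular":[0,0,0],"claw":-1},{"slide":[0,0.96,0.19],"angular":[0,0,0],"claw":-1},{"slide":[0,0.95,0.24],"angular":[0,0,0],"claw":-1}]'
python3 - <<'E'
from h import *
st();b=viewer.snapshot('side');cv2.imwrite('pics/s6.png',b[80:360,180:460])
E
```

```text
t: 18.43
tcp_pos: [0.544, 0.0828, 0.2192]
tool_rot: [0.042, 0.999, -0.003, 0.0]
force: [-3.3, -6.5, -0.7]
finger_gap: 0.125
gripper_force: 29.7
t 18.43 tcp_til(mm) [ 52.1  -2.6 219.2] axes_til [[0.005, 1.0, -0.006], [1.0, -0.005, -0.0], [-0.0, -0.006, -1.0]] F_til [-6.7  2.7 -0.7] gap 0.125 29.7 q [-0.05  0.44  1.63 -0.01  1.06 -1.53]
```

View pics/s6.png

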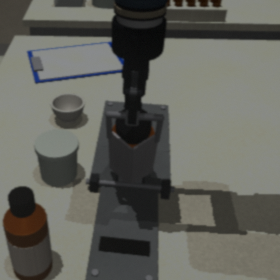

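The jar is riding in the cradle, with amber visible in the V at about (135,130), and the force is about 7 N. I'll continue down the arc.

```bash
python3 -m creep '[{"slide":[0,0.94,0.28],"angular":[0,0,0],"claw":-1},{"slide":[0,0.92,0.32],"angular":[0,0,0],"claw":-1},{"slide":[0,0.91,0.36],"angular":[0,0,0],"claw":-1},{"slide":[0,0.89,0.4],"angular":[0,0,0],"claw":-1},{"slide":[0,0.87,0.44],"angular":[0,0,0],"claw":-1},{"slide":[0,0.85,0.48],"angular":[0,0,0],"claw":-1},{"slide":[0,0.83,0.52],"angular":[0,0,0],"claw":-1},{"slide":[0,0.8,0.55],"angular":[0,0,0],"claw":-1},{"slide":[0,0.78,0.59],"angular":[0,0,0],"claw":-1}]'
python3 -c "
from h import *
st();print(bar(.81))"
```

```text
t: 19.23
tcp_pos: [0.5506, 0.1614, 0.1791]
tool_rot: [0.042, 0.999, -0.002, -0.0]
force: [-3.8, -2.7, 3.9]
finger_gap: 0.124
gripper_force: 31.5
t 19.23 tcp_til(mm) [131.   -3.  179.1] axes_til [[0.005, 1.0, -0.003], [1.0, -0.005, 0.0], [0.0, -0.003, -1.0]] F_til [-3.   3.6  3.9] gap 0.124 31.5 q [ 0.09  0.53  1.61 -0.    1.   -1.39]
[0.13503679 0.         0.18997078]
```

```bash
python3 -m creep '[{"slide":[0,0.75,0.62],"angular":[0,0,0],"claw":-1},{"slide":[0,0.72,0.66],"angular":[0,0,0],"claw":-1},{"slide":[0,0.69,0.69],"angular":[0,0,0],"claw":-1},{"slide":[0,0.66,0.72],"angular":[0,0,0],"claw":-1},{"slide":[0,0.63,0.75],"angular":[0,0,0],"claw":-1},{"slide":[0,0.59,0.78],"angular":[0,0,0],"claw":-1},{"slide":[0,0.56,0.8],"angular":[0,0,0],"claw":-1},{"slide":[0,0.52,0.83],"angular":[0,0,0],"claw":-1},{"slide":[0,0.48,0.85],"angular":[0,0,0],"claw":-1}]'
python3 -c "
from h import *
st();print(bar(1.215))"
```

```text
t: 19.98
tcp_pos: [0.5554, 0.2183, 0.1108]
tool_rot: [0.043, 0.999, -0.001, -0.0]
force: [-4.2, -3.1, 3.8]
finger_gap: 0.125
gripper_force: 32.7
t 19.98 tcp_til(mm) [188.1  -3.2 110.8] axes_til [[0.006, 1.0, -0.001], [1.0, -0.006, 0.001], [0.001, -0.001, -1.0]] F_til [-3.4  3.9  3.8] gap 0.125 32.7 q [ 0.19  0.65  1.61 -0.    0.89 -1.3 ]
[0.19108431 0.         0.12301352]
```

```bash
python3 -m creep '[{"slide":[0,0.44,0.87],"angular":[0,0,0],"claw":-1},{"slide":[0,0.4,0.89],"angular":[0,0,0],"claw":-1},{"slide":[0,0.36,0.91],"angular":[0,0,0],"claw":-1},{"slide":[0,0.32,0.92],"angular":[0,0,0],"claw":-1},{"slide":[0,0.28,0.94],"angular":[0,0,0],"claw":-1},{"slide":[0,0.24,0.95],"angular":[0,0,0],"claw":-1},{"slide":[0,0.2,0.96],"angular":[0,0,0],"claw":-1},{"slide":[0,0.15,0.8],"angular":[0,0,0],"claw":-1},{"slide":[0,0,0.3],"angular":[0,0,0],"claw":-1},{"slide":[0,0,0],"angular":[0,0,0],"claw":-1}]'
python3 -c "
from h import *
st();print(bar(1.571))"
```

```text
t: 20.82
tcp_pos: [0.5574, 0.2432, 0.0335]
tool_rot: [0.043, 0.999, 0.001, -0.001]
force: [-2.7, 4.1, -7.2]
finger_gap: 0.125
gripper_force: 33.4
t 20.82 tcp_til(mm) [213.1  -3.3  33.5] axes_til [[0.007, 1.0, 0.001], [1.0, -0.007, 0.001], [0.001, 0.001, -1.0]] F_til [ 3.8  3.  -7.2] gap 0.125 33.4 q [ 0.23  0.78  1.61  0.    0.76 -1.26]
[0.21500611 0.         0.04995621]
```

```bash
python3 -m creep '[{"slide":[0,0,0.3],"angular":[0,0,0],"claw":-1},{"slide":[0,0,0],"angular":[0,0,0],"claw":-1},{"slide":[0,0,0],"angular":[0,0,0],"claw":-1},{"slide":[0,0,0],"angular":[0,0,0],"claw":-1}]'
python3 -c "
from h import *
st()"
python3 -m creep '[{"slide":[0,0,0],"angular":[0,0,0],"claw":0},{"slide":[0,0,0],"angular":[0,0,0],"claw":0},{"slide":[0,0,0],"angular":[0,0,0],"claw":0},{"slide":[0,0,-2],"angular":[0,0,0],"claw":0},{"slide":[0,0,-3],"angular":[0,0,0],"claw":0},{"slide":[0,0,-3],"angular":[0,0,0],"claw":0},{"slide":[0,0,-3],"angular":[0,0,0],"claw":0},{"slide":[0,0,-3],"angular":[0,0,0],"claw":0},{"slide":[0,0,0],"angular":[0,0,0],"claw":0}]'
python3 - <<'E'
from h import *
st();s=manip.sense();a=viewer.snapshot('wrist');b=viewer.snapshot('side')
for x in(1.35,1.5,1.571):print(x,proj('side',t2w(bar(x),P)[0]),proj('wrist',t2w(bar(x),P)[0],s))
cv2.imwrite('pics/w7.png',np.hstack([cv2.resize(a,(400,300)),cv2.resize(b[190:390,180:430],(375,300))]))
E
```

```text
t: 21.15
tcp_pos: [0.5574, 0.2432, 0.0333]
tool_rot: [0.043, 0.999, 0.001, -0.0]
force: [-6.7, 3.1, 8.2]
finger_gap: 0.125
gripper_force: 34.8
t 21.15 tcp_til(mm) [213.1  -3.3  33.3] axes_til [[0.007, 1.0, 0.002], [1.0, -0.007, 0.0], [0.0, 0.002, -1.0]] F_til [2.6 7.  8.2] gap 0.125 34.8 q [ 0.23  0.78  1.61  0.    0.76 -1.26]
t: 21.9
tcp_pos: [0.5633, 0.2431, 0.1789]
tool_rot: [0.043, 0.999, 0.002, 0.007]
force: [0.7, 0.7, 0.8]
finger_gap: 0.499
gripper_force: 0.0
t 21.9 tcp_til(mm) [213.5  -9.1 178.9] axes_til [[0.007, 1.0, 0.004], [1.0, -0.007, -0.015], [-0.015, 0.005, -1.0]] F_til [ 0.8 -0.6  0.8] gap 0.499 0.0 q [ 0.23  0.57  1.53 -0.    1.03 -1.26]
1.35 (np.float64(303.37712165722377), np.float64(322.51882615434624)) (np.float64(268.7418707224886), np.float64(200.5861411076376))
1.5 (np.float64(302.1028334507643), np.float64(339.5087080677919)) (np.float64(280.572486362098), np.float64(189.04085779285285))
1.571 (np.float64(301.58565794597325), np.float64(346.5485460578083)) (np.float64(283.52300118106643), np.float64(184.31560148010493))
```

View pics/w7.png

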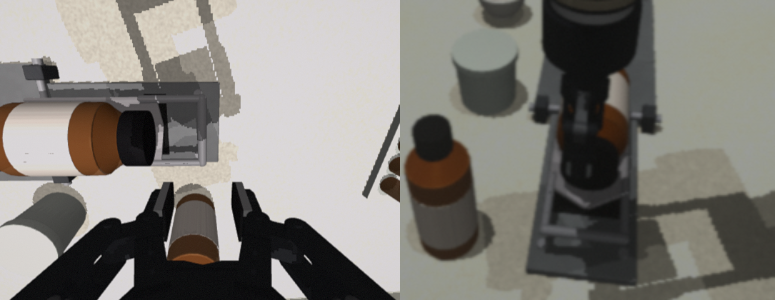

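```bash
python3 -m creep '[{"slide":[0,2,-3],"angular":[0,0,0],"claw":0},{"slide":[0,2,-3],"angular":[0,0,0],"claw":0},{"slide":[0,0,0],"angular":[0,0,0],"claw":0},{"slide":[0,0,0],"angular":[0,0,0],"claw":0}]'
python3 - <<'E'
from h import *
st();s=manip.sense();a=viewer.snapshot('wrist')
for n,q in[('capend ctr',(.155,0,.076)),('cap end top',(.155,0,.109)),('cap inner top',(.127,0,.109)),('body/shoulder top',(.107,0,.119)),('barlo',(.215,0,.05)),('bar1.5',bar(1.5))]:print(n,np.round(proj('wrist',t2w(q,P)[0],s)))
cv2.imwrite('pics/w8.png',a)
E
```

```text
t: 22.33
tcp_pos: [0.5623, 0.283, 0.2327]
tool_rot: [0.042, 0.999, 0.0, 0.001]
force: [-1.0, -1.1, -0.6]
finger_gap: 0.504
gripper_force: 0.0
t 22.33 tcp_til(mm) [253.2  -5.  232.7] axes_til [[0.005, 1.0, 0.001], [1.0, -0.005, -0.003], [-0.003, 0.001, -1.0]] F_til [-1.2  0.9 -0.6] gap 0.504 0.0 q [ 0.29  0.53  1.42 -0.    1.19 -1.2 ]
capend ctr [186. 183.]
cap end top [176. 192.]
cap inner top [145. 192.]
body/shoulder top [118. 196.]
barlo [248. 177.]
bar1.5 [244. 180.]
```

View pics/w8.png

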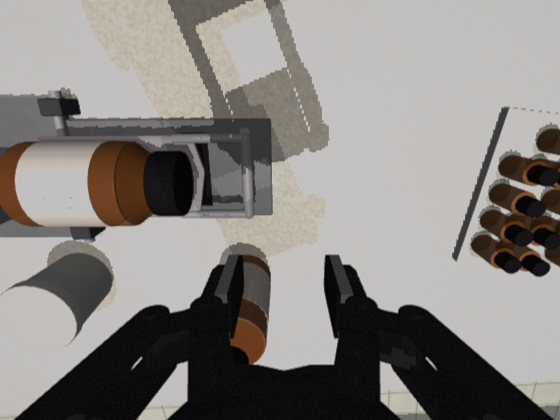

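The cap edges at columns ~147 and ~190 match the predicted 145 and 186 px. The bar at column 249 matches 248 for fully down. The jar lies in the V, the bystanders are in place and the gripper is clear.

```bash
python3 -c "
from station import ticket
print(ticket.sign_off())"
```

```text
the job is handed in; nothing more can be done
None
```

The job is handed in at about 22 s: the last wrist picture showed the cradle fully down, the jar lying in its V within a few millimetres of where it should be, and the gripper clear; no verdict was returned.

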